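# Feel which stock box is full and sort the two

## Task

One of the two stock boxes is full of steel rings, the other is nearly empty, and they look the same: before shifting either, lift the handle end of a box a little, leaving its other end on the table, to feel how heavy it is. Then slide the full box to the middle of the brown wrapping paper and the nearly empty one to the middle of the cutting mat, and leave both standing flat. Keep the boxes on the table, do not tip them steeply, and leave the ring tray, pencil tin and glue tub where they are.

Things in the scene. Friction and masses are not known exactly. Their poses are not given: they have to be found in the camera images.
- box_a: Lidded stock box, grey plastic, black lid; the other looks just the same. 130 (its x) x 90 (its y) x 58 mm high, loose on the table; steel bow handle on its -x end. Origin: centre of its underside, z up. About 0.95 kg if full, 0.25 kg if nearly empty; which box is full differs from start to start. At first the handle points about to +y (left).
- box_b: Lidded stock box, grey plastic, black lid; the other looks just the same. 130 (its x) x 90 (its y) x 58 mm high, loose on the table; steel bow handle on its -x end. Origin: centre of its underside, z up. About 0.95 kg if full, 0.25 kg if nearly empty; which box is full differs from start to start. At first the handle points about to -y (right).
- box_a_handle (a point): Middle of the handle bar of box_a: a round, smooth steel bar 8 mm thick (it turns in the fingers), 68 mm long, parallel to the box's y, 32 mm above the table, 105 mm from the box's origin, 36 mm clear gap to the box, a stem at each end. Raising it 10 to 20 mm, the other end on the table, adds to the wrist force 3.3 to 4.8 N (full) or 1 to 2 N (nearly empty) against free air. Axes as the box.
- box_b_handle (a point): Middle of the handle bar of box_b: a round, smooth steel bar 8 mm thick (it turns in the fingers), 68 mm long, parallel to the box's y, 32 mm above the table, 105 mm from the box's origin, 36 mm clear gap to the box, a stem at each end. Raising it 10 to 20 mm, the other end on the table, adds to the wrist force 3.3 to 4.8 N (full) or 1 to 2 N (nearly empty) against free air. Axes as the box.
- paper_sheet: Flat sheet of brown kraft wrapping paper, 250 mm (its x) x 240 mm (its y), paper thin, lying on the table to one side of the boxes (left or right differs from start to start); boxes slide over it freely. Origin: its centre.
- cutting_mat: Flat green cutting mat with a white grid, 250 mm (its x) x 240 mm (its y), under 1 mm thick, lying to the other side of the boxes; boxes slide over it freely. Origin: its centre.
- ring_tray: Bystander: open wooden tray with three compartments of loose metal rings, 90 mm (its x) x 200 mm (its y) x 32 mm high, beyond the far edge of the cutting mat. Origin: centre of its underside.
- pencil_tin: Bystander: steel tin, 72 mm across and 105 mm high, with pencils and scissors standing in it up to 165 mm; beyond the boxes. Origin: centre of its underside.
- glue_tub: Bystander: white round tub with a blue lid, 84 mm across and 107 mm high; beyond the boxes. Origin: centre of its underside.
Not all that is in view belongs to the job. Leave any blue look-alike of the box_b alone.

How it is judged:
On the way:
1. the fingers have lifted one end of a box a little (about 2 to 17 degrees) with its other end still on the table, and held it there 0.2 s, while both boxes were still within 80 mm of where they began (((angle between box_a's own z axis and vertical between 0.03 and 0.3 rad and contact force between box_a and table above 0.1 N and contact force between box_a and the fingers above 0.3 N and distance of each of box_a, box_b from where it was at the start of the episode below 0.08 m) or (angle between box_b's own z axis and vertical between 0.03 and 0.3 rad and contact force between box_b and table above 0.1 N and contact force between box_b and the fingers above 0.3 N and distance of each of box_a, box_b from where it was at the start of the episode below 0.08 m))), for 0.2 s.
At the end, for the whole second after the job is handed in: The full box (the one that weighs on the table with more than 5 N) stands with its centre within 55 mm of the centre of the brown paper, the nearly empty box with its centre within 55 mm of the centre of the cutting mat, both flat on the table (within 1.7 degrees) and at rest (((contact force between box_a and table above 5 N and horizontal distance between box_a and paper_sheet below 0.055 m and contact force between box_b and table between 0.8 and 5 N and horizontal distance between box_b and cutting_mat below 0.055 m) or (contact force between box_b and table above 5 N and horizontal distance between box_b and paper_sheet below 0.055 m and contact force between box_a and table between 0.8 and 5 N and horizontal distance between box_a and cutting_mat below 0.055 m)) and linear speed of each of box_a, box_b below 0.02 m/s and angle between each of box_a, box_b's own z axis and vertical below 0.03 rad); the robot touches nothing.
It fails at once if a box is tipped more than 0.4 rad (23 degrees) (angle between any of box_a, box_b's own z axis and vertical above 0.4 rad).
It fails at once if a box is carried: the centre of its underside rises more than 45 mm above the table (height (world z) of any of box_a, box_b above 0.045 m).
It fails at once if the ring tray, pencil tin or glue tub is moved more than 40 mm or tipped over (distance of any of ring_tray, pencil_tin, glue_tub from where it was at the start of the episode above 0.04 m or angle between any of ring_tray, pencil_tin, glue_tub's own z axis and vertical above 0.5 rad).
It also fails if it takes over 70 s, if anything falls off the work surface, if the arm or the gripper's body presses on something with over 40 N, if the wrist force passes 120 N, or if a joint passes its speed limit or range.

## Robot

A 6-joint arm with a two-finger parallel gripper is mounted at the origin on the work surface. World frame = base frame: x ahead of the robot, y to its left, z up, the work surface at z = 0. Lengths are in m, angles in rad, forces in N, time in s.
With the tool pointing down it reaches from about 0.275 to 0.75 m from the base axis. Payload 10.2 kg.
Tool frame: the origin (TCP) lies at the very end of the fingers, on their centre line; the grasp point (between the pads) lies 19 mm behind it; z points along the fingers, y is the line along which they close (so a half turn about z gives the same grasp; the last joint's range is limited). The gripper opens to 88 mm and grips with 3 to 60 N. Pads are 18 mm wide; open, the fingers measure 123 mm over their backs; the gripper's body (75 mm by 187 mm) begins 45 mm behind the grasp point.
Start: joints at [1.001, 0.313, 1.498, -0, 1.331, -0.223], TCP at [0.178, 0.494, 0.239] pointing down, gripper open.
Joint ranges: [-2.94, 2.94], [-0.97, 2.17], [0.19, 2.56], [-1.23, 4.37], [0.02, 3.11], [-2.88, 2.88]. Speed limits (rad/s): [2.39, 2.39, 3.01, 3.14, 3.14, 3.14].

## Interface

Orientations are given as [roll, pitch, yaw] about the fixed x, y, z axes, in that order (R = Rz(yaw) Ry(pitch) Rx(roll)).
In Python, from rig import * gives the robot as it stands.
- The arm moves only by the tool step_arm, never from a script. Its arguments are lists of equal length, an entry for each row: "dr": the turn, a rotation vector about the tool's x, y, z in degrees, a list of three; "slide": the shift along the tool's x, y, z in units of 50 mm (1.0 is 50 mm), a list of three; "gripper": the finger opening in mm, from 0 to 88.1. In form: {"dr": [[rx, ry, rz], ...], "slide": [[dx, dy, dz], ...], "gripper": [gripper, ...]}. A call has 1 to 20 rows; each row is the pose to reach, as a shift and turn from the pose commanded when the call began, along the tool's axes at that moment; what a row does not reach only later rows make up. A row lasts 1/10 s, in which the tool goes at most 50 mm and 8.59 degrees, less where a joint would pass 70% of its speed; a pose out of reach is approached as far as the arm can. A call with a gripper value outside its range is refused whole. The fingers move at their own pace and stop on an object; "squeeze" is the grip in N (left out, the last holds). Time passes only in rows, so rows that repeat a pose let the fingers close. It gives the time, the measured TCP pose, the force, the opening and the grip force at its end, in the units of the state.
- get_obs(): the state, without advancing time (a new reading comes with each control period).
- read_camera(name): name is "scene" or "top" or "wrist"; returns (picture, depth): 420x560x3 uint8, red, green, blue; 420x560 float32, m along the optical axis (not along the pixel's ray), 0 where there is no reading.
- get_calibration(name): a dict with "intrinsics" (3x3 intrinsics, pixels), "D" ([k1, k2, p1, p2, k3] as OpenCV has them; the pictures are not rectified), "R" (3x3) and "t" (3): a world point X has camera coordinates R X + t. Camera axes: x right, y down, z forward; pixel columns grow to the right and rows downward; lengths in m; the calibration is good to about 2 mm. A picture is of the moment at which its call begins: read the wrist's pose just before it. get_calibration takes no time and is no camera call; for the wrist camera it gives the pose at the moment of the call.
- hand_in(): hands the job in; it is judged then, once.
Trained networks look in the newest picture that a camera, given by its name, has taken for a name from the list of things; names that differ only in an ending like _2 or _b are one class to them, and where a whole thing is asked for, a point or a joint stands for the part that bears it (a point fixed in the world has none). Each returns a list of dicts, best first, with "score" (0 to 1); they miss things now and then, are a little off and sometimes report something else, mostly with a low value. They report only what shows in the picture. A call takes as long as a camera call. They do not tell look-alikes from the thing itself.
- outline_of(camera, name): "mask" (420x560 bool, what is visible of it) and "uv" ([column, row] in pixels, amid what is visible of it).
The state is a dict: "time": time; "joints": joint angles; "qd": joint speeds; "joint_torque": joint torques, N m; "eef_pos": TCP position; "tool_rot": TCP orientation; "ft_force": force on the tool from outside, world axes, zero at the start; "ft_torque": the same for the moment, N m; "width": opening from 0.0 (shut) to 1.0 (fully open); "finger_force": force on a finger pad.
Only numpy, scipy, OpenCV 4.12 (cv2) and the standard library are available. Lean on these libraries where they do the work, as an engineer would, in place of code of your own. Each camera call takes 0.05 s, during which the arm holds its last target. There are 200 camera calls.

## Working session

There is one attempt and no reset: what is moved stays moved. The work goes in short steps, Python scripts to look and compute and a tool call to move; the robot and the scene stay as the last step left them, time stands still between calls to the robot, and variables do not carry over. Pictures are saved under pics/ and viewed, at most 10 in all, crops included, and the job is handed in when it is done.

Besides the shell and the picture viewer there is one more tool, called after "Request:" in YAML: its name, and indented under it one key for each argument. step_arm: Moves the arm, as the interface text tells. Its arguments: {"type":"object","properties":{"dr":{"type":"array"},"slide":{"type":"array"},"gripper":{"type":"array"},"squeeze":{"type":"number"}},"required":["dr","slide","gripper"]}

```bash
mkdir -p pics; cat > h.py <<'E'
from rig import *
import numpy as np, cv2
def world(cam,depth,mask):
    c=get_calibration(cam);K=np.array(c["intrinsics"]);R=np.array(c["R"]);t=np.array(c["t"])
    v,u=np.nonzero(mask&(depth>0));z=depth[v,u]
    p=cv2.undistortPoints(np.stack([u,v],1).astype(float)[:,None],K,np.array(c["D"]))[:,0]
    return (np.c_[p*z[:,None],z]-t)@R
E
python3 - <<'E'
from h import *
s=get_obs();print({k:np.round(s[k],3) for k in("eef_pos","tool_rot","ft_force","width","time")})
im,d=read_camera("top");cv2.imwrite("pics/top.png",im[...,::-1])
for n in["box_a","box_a_handle","paper_sheet","cutting_mat","ring_tray","pencil_tin","glue_tub"]:
    for o in outline_of("top",n):
        P=world("top",d,o["mask"])
        if len(P)<10: print(n,o["score"],len(P));continue
        zt=np.percentile(P[:,2],90)
        Q=P[P[:,2]>zt-.012] if n.startswith("box") else P
        r=cv2.minAreaRect((Q[:,:2]*1000).astype(np.float32))
        print(n,round(o["score"],2),np.round(o["uv"]),"n",len(P),"z",np.round(np.percentile(P[:,2],[5,50,95]),3),"rect",np.round(r[0]),np.round(r[1]),round(r[2],1))
E
```

```text
{'eef_pos': array([0.178, 0.494, 0.238]), 'tool_rot': array([-3.14 , -0.   ,  2.795]), 'ft_force': array([-0.191, -0.558,  0.79 ]), 'width': np.float64(0.999), 'time': np.float64(0.0)}
box_a 0.79 [284. 167.] n 3083 z [0.033 0.058 0.06 ] rect [620. -12.] [100. 135.] 9.9
box_a 0.78 [302. 247.] n 2986 z [0.037 0.058 0.06 ] rect [449. -39.] [132.  97.] 88.8
box_a 0.72 [166. 337.] n 3847 z [0.022 0.057 0.06 ] rect [264. 239.] [ 99. 136.] 69.1
box_a 0.65 [414. 346.] n 3900 z [0.025 0.057 0.06 ] rect [ 253. -267.] [136.  99.] 3.3
box_a 0.46 [141. 214.] n 11675 z [-0.003 -0.     0.003] rect [524. 323.] [245. 252.] 89.6
box_a_handle 0.72 [284. 170.] n 3081 z [0.03  0.058 0.06 ] rect [620. -12.] [ 99. 135.] 10.0
paper_sheet 0.59 [142. 215.] n 11712 z [-0.003 -0.     0.003] rect [524. 322.] [244. 250.] 89.2
cutting_mat 0.94 [430. 218.] n 12010 z [-0.002  0.     0.003] rect [ 514. -334.] [252. 245.] 0.1
ring_tray 0.72 [422. 134.] n 4055 z [0.004 0.013 0.033] rect [ 706. -316.] [ 94. 203.] 0.1
pencil_tin 0.65 [317.  88.] n 1596 z [0.003 0.075 0.161] rect [817. -75.] [ 78. 147.] 86.6
pencil_tin 0.34 [284. 168.] n 3226 z [0.005 0.058 0.06 ] rect [626.   9.] [118. 187.] 8.9
glue_tub 0.72 [245.  92.] n 1758 z [0.017 0.105 0.109] rect [791. 100.] [131.  81.] 44.9
```

View pics/top.png

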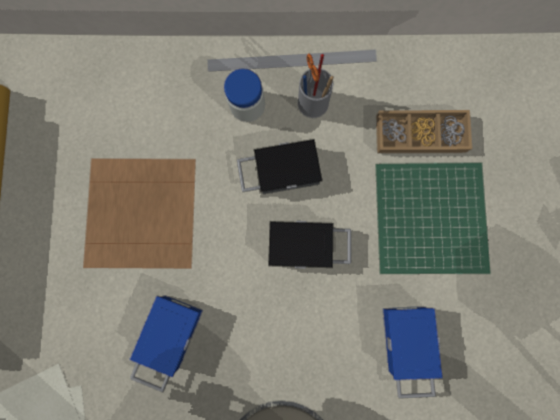

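The top view shows black box A at about (288,166) with its handle to the left at (249,174). Black box B is at (301,245) with its handle to the right at (342,245). The paper is left (141,213) and the mat right (432,218). The two blue look-alikes at the bottom stay where they are.

```bash
cat >> h.py <<'E'
from scipy.spatial.transform import Rotation as Ro
def move(xyz,yaw=None):
    s=get_obs();R=Ro.from_euler("xyz",s["tool_rot"]);d=R.inv().apply(np.array(xyz)-s["eef_pos"])/.05
    r=[0,0,0] if yaw is None else (R.inv()*Ro.from_euler("xyz",[np.pi,0,yaw])).as_rotvec(degrees=True)
    print("move",np.round(d,3),"dr",np.round(r,1))
def near(cam,d,c,r=.06,lo=.022,hi=.046):
    P=world(cam,d,d>0);m=(np.abs(P[:,:2]-c).max(1)<r)&(P[:,2]>lo)&(P[:,2]<hi);return P[m]
E
python3 - <<'E'
from h import *
im,d=read_camera("top")
for c in([.602,.091],[.447,-.144]):
    P=near("top",d,c,.05);print(len(P),np.round(np.median(P,0),3),np.round(np.percentile(P,[3,97],axis=0),3))
move([.602,.091,.16],3.31)
E
```

```text
229 [0.6   0.086 0.035] [[0.567 0.053 0.031]
 [0.642 0.098 0.037]]
231 [ 0.443 -0.14   0.035] [[ 0.411 -0.146  0.031]
 [ 0.483 -0.11   0.038]]
move [-10.704  -4.696   1.574] dr [ -0.   -0.  -29.5]
```

Request:
step_arm:
  dr:
    - [0,0,-29.5]
    - [0,0,-29.5]
    - [0,0,-29.5]
    - [0,0,-29.5]
    - [0,0,-29.5]
    - [0,0,-29.5]
    - [0,0,-29.5]
    - [0,0,-29.5]
    - [0,0,-29.5]
    - [0,0,-29.5]
    - [0,0,-29.5]
    - [0,0,-29.5]
    - [0,0,-29.5]
    - [0,0,-29.5]
    - [0,0,-29.5]
    - [0,0,-29.5]
    - [0,0,-29.5]
    - [0,0,-29.5]
  slide:
    - [-10.7,-4.7,1.57]
    - [-10.7,-4.7,1.57]
    - [-10.7,-4.7,1.57]
    - [-10.7,-4.7,1.57]
    - [-10.7,-4.7,1.57]
    - [-10.7,-4.7,1.57]
    - [-10.7,-4.7,1.57]
    - [-10.7,-4.7,1.57]
    - [-10.7,-4.7,1.57]
    - [-10.7,-4.7,1.57]
    - [-10.7,-4.7,1.57]
    - [-10.7,-4.7,1.57]
    - [-10.7,-4.7,1.57]
    - [-10.7,-4.7,1.57]
    - [-10.7,-4.7,1.57]
    - [-10.7,-4.7,1.57]
    - [-10.7,-4.7,1.57]
    - [-10.7,-4.7,1.57]
  gripper: [26,26,26,26,26,26,26,26,26,26,26,26,26,26,26,26,26,26]

```text
time: 2.25
eef_pos: [0.6014, 0.0916, 0.1606]
tool_rot: [-3.142, 0.0, -2.972]
ft_force: [0.4, -0.7, -0.7]
width: 0.297
finger_force: 0.0
```

```bash
python3 - <<'E'
from h import *
s=get_obs();print(np.round(s["eef_pos"],3),np.round(s["tool_rot"],3),s["width"]*88,s["ft_force"])
im,d=read_camera("wrist");cv2.imwrite("pics/w1.png",im[...,::-1])
P=near("wrist",d,[.6,.09],.055,.027,.042);print(len(P))
if len(P)>20:
    r=cv2.minAreaRect((P[:,:2]*1000).astype(np.float32));print(r)
    print(np.round(np.percentile(P,[3,50,97],axis=0),3))
    u=np.array([-.17,.985]);w=np.array([.985,.17])
    q=(P[:,:2]-[.602,.091])@np.c_[w,u]*1000
    h,_,_=np.histogram2d(q[:,0],q[:,1],bins=[np.arange(-60,61,15),np.arange(-60,41,5)]);print(h.astype(int))
E
```

```text
[0.601 0.092 0.161] [-3.142  0.    -2.972] 26.108496928541715 [ 0.44584032 -0.70257026 -0.74805681]
1494
((600.1788330078125, 72.29741668701172), (86.72755432128906, 50.330055236816406), 16.148836135864258)
[[0.566 0.048 0.03 ]
 [0.597 0.084 0.035]
 [0.641 0.097 0.038]]
[[ 0  0  2  3  1  0  0  0  0  0  0  0  0  0  0  0  0  0  0  0]
 [ 0  0  0  2 63 53 54 49 48 54 53 53 51  0  0  0  0  0  0  0]
 [ 0  0  0  1 18  0  0  0  0  0  0 67 84  0  0  0  0  0  0  0]
 [ 0  0  0  0  8  0  0  0  0  0  0 62 80  0  0  0  0  0  0  0]
 [ 0  0  0  0 11  0  0  0  0  0  0 62 75  0  0  0  0  0  0  0]
 [ 0  0  0  0 35 16 15 15 16 18 14 54 76  0  0  0  0  0  0  0]
 [ 0  0  0  0 35 34 31 30 31 34 31 30 25  0  0  0  0  0  0  0]
 [ 0  0  0  0  0  0  0  0  0  0  0  0  0  0  0  0  0  0  0  0]]
```

View pics/w1.png

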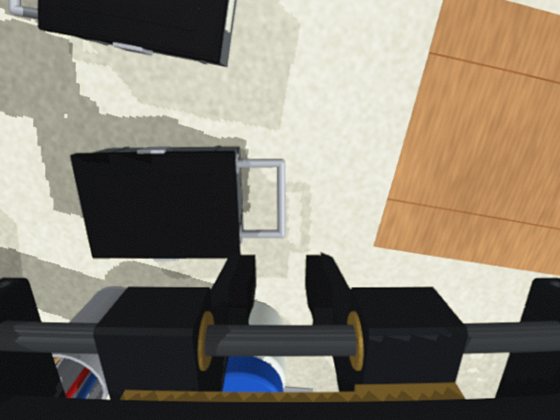

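The wrist view shows handle A's bar at about (281,198), lined up with the fingers. Its depth puts the bar within 2 mm of (0.602, 0.091), so I descend, grip and lift 15 mm.

Request:
step_arm:
  dr:
    - [0,0,0]
    - [0,0,0]
    - [0,0,0]
    - [0,0,0]
    - [0,0,0]
    - [0,0,0]
    - [0,0,0]
    - [0,0,0]
    - [0,0,0]
    - [0,0,0]
    - [0,0,0]
    - [0,0,0]
  slide:
    - [0,0,0.5]
    - [0,0,1.0]
    - [0,0,1.5]
    - [0,0,2.0]
    - [0,0,2.4]
    - [0,0,2.7]
    - [0,0,2.95]
    - [0,0,2.95]
    - [0,0,2.95]
    - [0,0,2.95]
    - [0,0,2.95]
    - [0,0,2.95]
  gripper: [26,26,26,26,26,26,26,26,4,4,4,4]
  squeeze: 25

```text
time: 3.5
eef_pos: [0.6022, 0.0911, 0.0137]
tool_rot: [-3.141, 0.002, -2.973]
ft_force: [-0.5, 2.0, 4.6]
width: 0.078
finger_force: 24.1
```

Request:
step_arm:
  dr:
    - [0,0,0]
    - [0,0,0]
    - [0,0,0]
    - [0,0,0]
    - [0,0,0]
    - [0,0,0]
    - [0,0,0]
    - [0,0,0]
    - [0,0,0]
    - [0,0,0]
  slide:
    - [0,0,0]
    - [0,0,-0.1]
    - [0,0,-0.2]
    - [0,0,-0.3]
    - [0,0,-0.3]
    - [0,0,-0.3]
    - [0,0,-0.3]
    - [0,0,-0.3]
    - [0,0,-0.3]
    - [0,0,-0.3]
  gripper: [4,4,4,4,4,4,4,4,4,4]

```text
time: 4.5
eef_pos: [0.6016, 0.0909, 0.0276]
tool_rot: [3.142, -0.0, -2.974]
ft_force: [-0.1, 1.2, -2.4]
width: 0.077
finger_force: 24.9
```

Request:
step_arm:
  dr:
    - [0,0,0]
    - [0,0,0]
    - [0,0,0]
  slide:
    - [0,0,0]
    - [0,0,0]
    - [0,0,0]
  gripper: [4,4,4]

```text
time: 4.8
eef_pos: [0.6017, 0.0909, 0.0277]
tool_rot: [-3.142, -0.0, -2.974]
ft_force: [-1.0, 0.4, -2.2]
width: 0.074
finger_force: 24.9
```

```bash
python3 - <<'E'
from h import *
for i in range(3):
    im,d=read_camera("top");print(np.round(get_obs()["ft_force"],2))
E
```

```text
[ 0.19  0.08 -1.82]
[ 0.38  0.17 -1.42]
[ 0.54  0.87 -1.88]
```

Request:
step_arm:
  dr:
    - [0,0,0]
    - [0,0,0]
    - [0,0,0]
    - [0,0,0]
    - [0,0,0]
    - [0,0,0]
    - [0,0,0]
    - [0,0,0]
    - [0,0,10.8]
    - [0,0,10.8]
    - [0,0,10.8]
    - [0,0,10.8]
    - [0,0,10.8]
    - [0,0,10.8]
    - [0,0,10.8]
    - [0,0,10.8]
    - [0,0,10.8]
    - [0,0,10.8]
    - [0,0,10.8]
    - [0,0,10.8]
  slide:
    - [0,0,0.15]
    - [0,0,0.29]
    - [0,0,0.29]
    - [0,0,0.29]
    - [0,0,0.29]
    - [0,0,-0.5]
    - [0,0,-1.3]
    - [0,0,-1.85]
    - [3.84,-4.09,-1.85]
    - [3.84,-4.09,-1.85]
    - [3.84,-4.09,-1.85]
    - [3.84,-4.09,-1.85]
    - [3.84,-4.09,-1.85]
    - [3.84,-4.09,-1.85]
    - [3.84,-4.09,-1.85]
    - [3.84,-4.09,-1.85]
    - [3.84,-4.09,-1.85]
    - [3.84,-4.09,-1.85]
    - [3.84,-4.09,-1.85]
    - [3.84,-4.09,-1.85]
  gripper: [4,4,26,26,26,26,26,26,26,26,26,26,26,26,26,26,26,26,26,26]

```text
time: 6.95
eef_pos: [0.4469, -0.1424, 0.1202]
tool_rot: [3.142, -0.0, 3.122]
ft_force: [0.8, -0.1, -0.2]
width: 0.297
finger_force: 0.0
```

```bash
python3 - <<'E'
from h import *
for i in range(3):
    im,d=read_camera("wrist");s=get_obs();print(np.round(s["ft_force"],2))
print(np.round(s["eef_pos"],3),np.round(s["tool_rot"],3))
P=near("wrist",d,[.447,-.15],.055,.027,.042)
for a,b in((.405,.425),(.435,.46),(.47,.49)):
    Q=P[(P[:,0]>a)&(P[:,0]<b)];print(a,len(Q),np.round(np.percentile(Q[:,1],[2,25,50]),3))
print(np.round(np.percentile(P,[2,98],axis=0),3))
move([.447,-.142,.013],3.12)
E
```

```text
[ 0.19 -0.02 -1.06]
[0.62 0.34 0.37]
[0.04 0.66 0.85]
[ 0.447 -0.143  0.12 ] [3.142 0.    3.122]
0.405 797 [-0.148 -0.142 -0.129]
0.435 338 [-0.149 -0.147 -0.145]
0.47 500 [-0.149 -0.142 -0.132]
[[ 0.406 -0.149  0.029]
 [ 0.481 -0.105  0.038]]
move [-0.005  0.013  2.144] dr [0.  0.  0.1]
```

Request:
step_arm:
  dr:
    - [0,0,0]
    - [0,0,0]
    - [0,0,0]
    - [0,0,0]
    - [0,0,0]
    - [0,0,0]
    - [0,0,0]
    - [0,0,0]
    - [0,0,0]
    - [0,0,0]
    - [0,0,0]
    - [0,0,0]
    - [0,0,0]
    - [0,0,0]
    - [0,0,0]
    - [0,0,0]
    - [0,0,0]
    - [0,0,0]
    - [0,0,0]
  slide:
    - [0,-0.05,0.5]
    - [0,-0.05,1.0]
    - [0,-0.05,1.5]
    - [0,-0.05,1.9]
    - [0,-0.05,2.14]
    - [0,-0.05,2.14]
    - [0,-0.05,2.14]
    - [0,-0.05,2.14]
    - [0,-0.05,2.14]
    - [0,-0.05,2.14]
    - [0,-0.05,2.04]
    - [0,-0.05,1.94]
    - [0,-0.05,1.84]
    - [0,-0.05,1.84]
    - [0,-0.05,1.84]
    - [0,-0.05,1.84]
    - [0,-0.05,1.84]
    - [0,-0.05,1.84]
    - [0,-0.05,1.84]
  gripper: [26,26,26,26,26,26,4,4,4,4,4,4,4,4,4,4,4,4,4]

```text
time: 9.0
eef_pos: [0.4467, -0.1456, 0.0282]
tool_rot: [-3.141, 0.0, 3.121]
ft_force: [0.0, -1.4, -3.9]
width: 0.072
finger_force: 25.3
```

```bash
python3 - <<'E'
from h import *
for i in range(4):
    im,d=read_camera("top");s=get_obs();print(np.round(s["ft_force"],2))
print(np.round(s["eef_pos"],3),np.round(s["tool_rot"],3))
E
```

```text
[-0.01 -1.79 -4.09]
[-0.74 -0.78 -4.08]
[ 0.08 -1.49 -3.79]
[ 0.67 -2.14 -3.67]
[ 0.447 -0.146  0.028] [-3.141  0.     3.121]
```

Raising box A adds about 1.9 N and box B about 3.9 N, so B is the full one. I lower B and slide it left toward the paper.

Request:
step_arm:
  dr:
    - [0,0,0]
    - [0,0,0]
    - [0,0,0]
    - [0,0,0]
    - [0,0,0]
    - [0,0,0]
    - [0,0,0]
    - [0,0,0]
    - [0,0,0]
    - [0,0,0]
    - [0,0,0]
    - [0,0,0]
    - [0,0,0]
    - [0,0,0]
    - [0,0,0]
    - [0,0,0]
    - [0,0,0]
    - [0,0,0]
    - [0,0,0]
    - [0,0,0]
  slide:
    - [0,0,0.1]
    - [0,0,0.2]
    - [0,0,0.28]
    - [0,0.1,0.28]
    - [-0.02,0.3,0.28]
    - [-0.05,0.55,0.28]
    - [-0.07,0.8,0.28]
    - [-0.09,1.05,0.28]
    - [-0.11,1.3,0.28]
    - [-0.13,1.55,0.28]
    - [-0.15,1.8,0.28]
    - [-0.17,2.05,0.28]
    - [-0.2,2.3,0.28]
    - [-0.22,2.55,0.28]
    - [-0.24,2.8,0.28]
    - [-0.26,3.05,0.28]
    - [-0.28,3.3,0.28]
    - [-0.3,3.55,0.28]
    - [-0.32,3.75,0.28]
    - [-0.32,3.75,0.28]
  gripper: [4,4,4,4,4,4,4,4,4,4,4,4,4,4,4,4,4,4,4,4]
  squeeze: 45

```text
time: 11.2
eef_pos: [0.4662, 0.0435, 0.014]
tool_rot: [3.14, -0.001, 3.122]
ft_force: [0.3, 3.1, -4.4]
width: 0.066
finger_force: 45.0
```

```bash
python3 - <<'E'
from h import *
im,d=read_camera("top");cv2.imwrite("pics/t2.png",im[...,::-1]);s=get_obs()
print(np.round(s["eef_pos"],3),np.round(s["tool_rot"],3),np.round(s["ft_force"],1))
P=near("top",d,[.47,.155],.1,.05,.066)
r=cv2.minAreaRect((P[:,:2]*1000).astype(np.float32));print(r)
move([.522,.216,.014],3.12)
E
```

```text
[0.466 0.043 0.014] [ 3.140e+00 -1.000e-03  3.122e+00] [ 0.6  3.9 -3.9]
((469.7909851074219, 184.4911346435547), (62.3587646484375, 95.64720153808594), 89.24432373046875)
move [-1.050e+00  3.483e+00  3.000e-03] dr [ 0.1 -0.1  0.1]
```

View pics/t2.png

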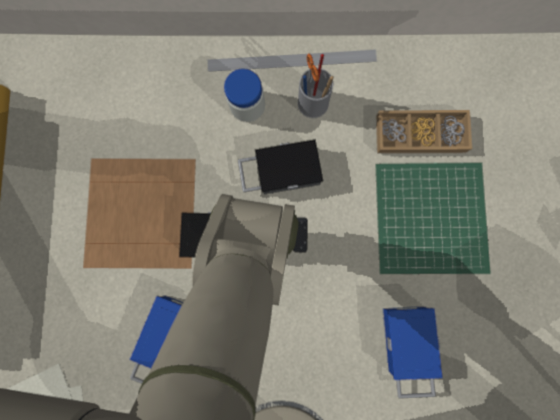

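Box B, partly hidden by the arm, shows at (195,235) and tracks straight toward the paper. I continue the slide.

Request:
step_arm:
  dr:
    - [0,0,0]
    - [0,0,0]
    - [0,0,0]
    - [0,0,0]
    - [0,0,0]
    - [0,0,0]
    - [0,0,0]
    - [0,0,0]
    - [0,0,0]
    - [0,0,0]
    - [0,0,0]
    - [0,0,0]
    - [0,0,0]
    - [0,0,0]
    - [0,0,0]
    - [0,0,0]
    - [0,0,0]
    - [0,0,0]
    - [0,0,0]
    - [0,0,0]
  slide:
    - [-0.02,0.1,0]
    - [-0.07,0.3,0]
    - [-0.15,0.55,0]
    - [-0.22,0.8,0]
    - [-0.3,1.05,0]
    - [-0.37,1.3,0]
    - [-0.45,1.55,0]
    - [-0.53,1.8,0]
    - [-0.6,2.05,0]
    - [-0.68,2.3,0]
    - [-0.76,2.55,0]
    - [-0.83,2.8,0]
    - [-0.91,3.05,0]
    - [-1.0,3.3,0]
    - [-1.05,3.45,0]
    - [-1.05,3.45,0.02]
    - [-1.05,3.45,0.02]
    - [-1.05,3.45,0.02]
    - [-1.05,3.45,0.02]
    - [-1.05,3.45,0.02]
  gripper: [4,4,4,4,4,4,4,4,4,4,4,4,4,4,4,4,26,26,26,26]

```text
time: 13.25
eef_pos: [0.5226, 0.2129, 0.0133]
tool_rot: [3.141, 0.0, 3.121]
ft_force: [-0.2, -0.3, -0.4]
width: 0.296
finger_force: 0.0
```

```bash
python3 - <<'E'
from h import *
im,d=read_camera("top");s=get_obs()
print(np.round(s["eef_pos"],3),np.round(s["tool_rot"],3),np.round(s["ft_force"],1),s["width"]*88)
P=near("top",d,[.522,.32],.12,.05,.066)
r=cv2.minAreaRect((P[:,:2]*1000).astype(np.float32));print(r)
P=near("top",d,[.62,-.012],.1,.05,.066)
r=cv2.minAreaRect((P[:,:2]*1000).astype(np.float32));print("A",r)
E
```

```text
[0.523 0.213 0.013] [3.142 0.    3.121] [-0.6  0.2 -0.1] 25.94235131950824
((0.0, 0.0), (0.0, 0.0), 0.0)
A ((619.9031372070312, -13.401756286621094), (100.95868682861328, 134.8669891357422), 9.752347946166992)
```

Request:
step_arm:
  dr:
    - [0,0,0]
    - [0,0,0]
    - [0,0,0]
    - [0,0,-5]
    - [0,0,-10.8]
    - [0,0,-10.8]
    - [0,0,-10.8]
    - [0,0,-10.8]
    - [0,0,-10.8]
    - [0,0,-10.8]
    - [0,0,-10.8]
    - [0,0,-10.8]
  slide:
    - [0,0,-0.7]
    - [0,0,-1.5]
    - [0,0,-2.1]
    - [-0.5,-0.8,-2.1]
    - [-1.0,-1.6,-2.1]
    - [-1.63,-2.41,-2.1]
    - [-1.63,-2.41,-2.1]
    - [-1.63,-2.41,-2.1]
    - [-1.63,-2.41,-2.1]
    - [-1.63,-2.41,-2.1]
    - [-1.63,-2.41,-2.1]
    - [-1.63,-2.41,-2.1]
  gripper: [26,26,26,26,26,26,26,26,26,26,26,26]

```text
time: 14.5
eef_pos: [0.6012, 0.0917, 0.1183]
tool_rot: [3.142, 0.0, -2.973]
ft_force: [-0.3, -0.5, -0.2]
width: 0.293
finger_force: 0.0
```

```bash
python3 - <<'E'
from h import *
im,d=read_camera("wrist")
P=near("wrist",d,[.6,.095],.055,.027,.042)
u=np.array([-.17,.985]);w=np.array([.985,.17])
q=(P[:,:2]-[.602,.091])@np.c_[w,u]*1000
m=abs(q[:,0])<20;print(len(P),np.round(np.percentile(q[m,1],[10,50,98]),1),np.round(np.percentile(q[:,0],[2,98]),1))
move([.602,.091,.0135],3.31)
im,d=read_camera("top")
P=near("top",d,[.522,.32],.12,.05,.066)
r=cv2.minAreaRect((P[:,:2]*1000).astype(np.float32));print(r)
E
```

```text
1914 [-41.7  -2.2   1.8] [-39.9  33.3]
move [-0.012 -0.013  2.096] dr [-0.  0.  0.]
((522.6266479492188, 331.42236328125), (96.9007339477539, 111.92674255371094), 0.4714050889015198)
```

Request:
step_arm:
  dr:
    - [0,0,0]
    - [0,0,0]
    - [0,0,0]
    - [0,0,0]
    - [0,0,0]
    - [0,0,0]
    - [0,0,0]
    - [0,0,0]
    - [0,0,0]
    - [0,0,0]
  slide:
    - [0,-0.04,0.5]
    - [0,-0.04,1.0]
    - [0,-0.04,1.5]
    - [0,-0.04,1.9]
    - [0,-0.04,2.09]
    - [0,-0.04,2.09]
    - [0,-0.04,2.09]
    - [0,-0.04,2.09]
    - [0,-0.04,2.09]
    - [0,-0.04,2.09]
  gripper: [26,26,26,26,26,26,4,4,4,4]

```text
time: 15.6
eef_pos: [0.6023, 0.0892, 0.0147]
tool_rot: [-3.141, 0.002, -2.973]
ft_force: [-0.1, 1.7, 3.8]
width: 0.064
finger_force: 44.8
```

Request:
step_arm:
  dr:
    - [0,0,0]
    - [0,0,0]
    - [0,0,0]
    - [0,0,0]
    - [0,0,0]
    - [0,0,0]
    - [0,0,0]
    - [0,0,0]
    - [0,0,0]
    - [0,0,0]
    - [0,0,0]
    - [0,0,0]
    - [0,0,0]
    - [0,0,0]
    - [0,0,0]
    - [0,0,0]
  slide:
    - [0.05,-0.1,0]
    - [0.16,-0.3,0]
    - [0.27,-0.5,0]
    - [0.4,-0.75,0]
    - [0.53,-1.0,0]
    - [0.66,-1.25,0]
    - [0.79,-1.5,0]
    - [0.93,-1.75,0]
    - [1.06,-2.0,0]
    - [1.19,-2.25,0]
    - [1.32,-2.5,0]
    - [1.46,-2.75,0]
    - [1.59,-3.0,0]
    - [1.69,-3.2,0]
    - [1.69,-3.2,0]
    - [1.69,-3.2,0]
  gripper: [4,4,4,4,4,4,4,4,4,4,4,4,4,4,4,4]

```text
time: 17.2
eef_pos: [0.5454, -0.0837, 0.0141]
tool_rot: [-3.14, 0.001, -2.974]
ft_force: [0.4, -3.7, 2.6]
width: 0.063
finger_force: 44.9
```

```bash
python3 - <<'E'
from h import *
im,d=read_camera("top");cv2.imwrite("pics/t3.png",im[...,::-1])
move([.496,-.231,.0135],3.31)
E
```

```text
move [ 1.468 -2.744  0.012] dr [-0.1  0.  -0. ]
```

View pics/t3.png

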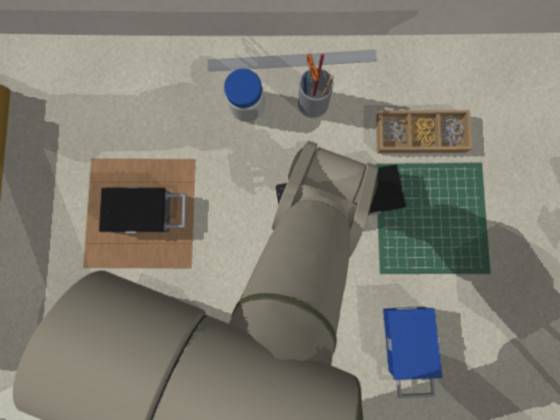

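Box B sits on the paper at (133,210), close to the middle. Box A, at (385,190), is entering the mat clear of the tray.

Request:
step_arm:
  dr:
    - [0,0,0]
    - [0,0,0]
    - [0,0,0]
    - [0,0,0]
    - [0,0,0]
    - [0,0,0]
    - [0,0,0]
    - [0,0,0]
    - [0,0,0]
    - [0,0,0]
    - [0,0,0]
    - [0,0,0]
    - [0,0,0]
    - [0,0,0]
    - [0,0,0]
    - [0,0,0]
    - [0,0,0]
    - [0,0,0]
    - [0,0,0]
    - [0,0,0]
  slide:
    - [0.05,-0.1,0]
    - [0.16,-0.3,0]
    - [0.27,-0.5,0]
    - [0.4,-0.75,0]
    - [0.53,-1.0,0]
    - [0.67,-1.25,0]
    - [0.8,-1.5,0]
    - [0.94,-1.75,0]
    - [1.07,-2.0,0]
    - [1.2,-2.25,0]
    - [1.34,-2.5,0]
    - [1.44,-2.7,0]
    - [1.47,-2.75,0]
    - [1.47,-2.75,0]
    - [1.47,-2.75,0]
    - [1.47,-2.75,0]
    - [1.47,-2.75,0]
    - [1.47,-2.75,-0.8]
    - [1.47,-2.75,-1.8]
    - [1.47,-2.75,-2.8]
  gripper: [4,4,4,4,4,4,4,4,4,4,4,4,4,4,26,26,26,26,26,26]

```text
time: 19.25
eef_pos: [0.4953, -0.2303, 0.155]
tool_rot: [3.14, -0.001, -2.973]
ft_force: [0.4, -0.2, 0.1]
width: 0.296
finger_force: 0.0
```

Request:
step_arm:
  dr:
    - [0,0,0]
    - [0,0,0]
    - [0,0,0]
    - [0,0,0]
    - [0,0,0]
    - [0,0,0]
    - [0,0,0]
    - [0,0,0]
  slide:
    - [0,0.8,-0.5]
    - [0,1.6,-1.0]
    - [0,2.4,-1.0]
    - [0,3.2,-1.0]
    - [0,4.0,-1.0]
    - [0,4.0,-1.0]
    - [0,4.0,-1.0]
    - [0,4.0,-1.0]
  gripper: [26,26,26,26,26,26,26,26]

```text
time: 20.05
eef_pos: [0.4625, -0.0342, 0.2036]
tool_rot: [-3.141, -0.0, -2.974]
ft_force: [0.2, 0.5, -0.0]
width: 0.294
finger_force: 0.0
```

```bash
python3 - <<'E'
from h import *
im,d=read_camera("top");cv2.imwrite("pics/t4.png",im[...,::-1])
print(get_obs()["eef_pos"])
for c in([.522,.32],[.514,-.334]):
    P=near("top",d,c,.12,.05,.066);print(cv2.minAreaRect((P[:,:2]*1000).astype(np.float32)),np.round(np.percentile(P[:,2],[5,95]),3))
E
```

```text
[ 0.46250895 -0.03438167  0.20356307]
((522.800048828125, 319.1221618652344), (97.12288665771484, 136.03614807128906), 0.36017632484436035) [0.055 0.06 ]
((514.951416015625, -333.8759460449219), (98.99639129638672, 138.39871215820312), 11.420519828796387) [0.055 0.06 ]
```

View pics/t4.png

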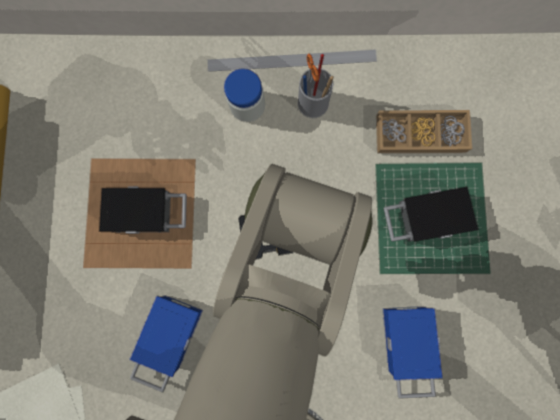

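Box B is centred on the paper at (133,210) and box A on the mat at (441,214), both within 3 mm and flat. The bystanders and the blue look-alikes have not moved, and the arm is clear.

```bash
python3 -c "
from rig import *
print(hand_in())"
```

```text
the job is handed in; nothing more can be done
None
```

The job is handed in: box_b, the full one, stands on the paper and box_a, the nearly empty one, on the mat, each measured within about 5 mm of the middle and flat, with the bystanders where they were.

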